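Release the locked plug from the hydraulic quick coupler

ROBOT

A 7-joint arm with a two-finger parallel gripper is mounted at the origin on the work surface. World frame = base frame: x ahead of the robot, y to its left, z up, the work surface at z = 0. Lengths are in m, angles in degrees, forces in N, time in s.
With the tool pointing down it reaches from about 0.425 to 0.875 m from the base axis. Payload 4.7 kg.
Tool frame: the origin (TCP) lies on the front face of the gripper's body, between the roots of the fingers; the fingertips stand 70 mm ahead of it and the grasp point (between the pads) lies 51 mm ahead of it (tip_extent is the distance from the TCP to the fingertips, in m); z points along the fingers, y is the direction in which the jaws open and shut (so a half turn about z gives the same grasp; the last joint's range is limited). The gripper opens to 87 mm and grips with 3 to 60 N. Pads are 19 mm wide; open, the fingers measure 117 mm over their backs; the gripper's body (75 mm by 190 mm) begins 51 mm behind the grasp point.
Start: joints at [-72.015, 18.392, -4.016, 83.108, 1.295, 78.541, -3.26], TCP at [0.192, 0.621, 0.292] pointing down, gripper open.
Joint ranges: [-163.93, 163.93], [-17.29, 119.83], [-79.2, 71.16], [3.27, 140.29], [-89.18, 269.18], [5.43, 117.66], [-154.24, 154.24]. Speed limits (degrees/s): [147.25, 147.25, 180, 180, 180, 180, 180].

INTERFACE

Orientations are given as [roll, pitch, yaw] about the fixed x, y, z axes, in that order (R = Rz(yaw) Ry(pitch) Rx(roll)).
In Python, from cell import * gives the robot as it stands.
- The arm moves only by the tool carry_out, never from a script. Its argument "increments" is text: rows parted by semicolons, each of 7 numbers parted by spaces: the opening, from 0 (shut) to 1 (fully open), then the shift along the tool's x, y, z in m, then the turn, a rotation vector about the tool's x, y, z in degrees. A call has 1 to 20 rows; each row shifts and turns the pose as measured when the row begins, along the tool's axes as they then stand; what a row does not reach is not made up. A row lasts 1/8 s, in which the tool goes at most 62.5 mm and 10.7 degrees, less where a joint would pass 70% of its speed; a pose out of reach is approached as far as the arm can. A call is refused whole if a number of a shift passes 0.0625 or a number of a turn 10.7, either way. A call with a gripper value outside its range is refused whole. The fingers move at their own pace and stop on an object; "force" is the grip in N (left out, the last holds). Time passes only in rows, so rows that do not move let the fingers close. It gives the time, the measured TCP pose, the force and the opening at its end, in the units of the state.
- get_obs(): the state, without advancing time (a new reading comes with each control period).
- read_camera(name): name is "side" or "top" or "wrist"; returns a dict with "img" (420x560x3 uint8, blue, green, red), "fx", "fy", "cx", "cy" (pixels), "k1" (the pictures are not rectified: a ray, as slopes to the right and down, at radius r is drawn at 1 + k1 r^2 times it, then the intrinsics apply), "world_from_camera" (4x4, takes a point from camera to world coordinates). Camera axes: x right, y down, z forward; pixel columns grow to the right and rows downward; lengths in m; the calibration is good to about 2 mm. A picture is of the moment at which its call begins. There is no depth.
- sign_off(): hands the job in, once; it reports no verdict.
Trained networks look in a picture, given as the dict that the camera call returned (one of the last four; its "shot" number tells which), for a name from the list of things; names that differ only in an ending like _2 or _b are one class to them, and where a whole thing is asked for, a point or a joint stands for the part that bears it (a point fixed in the world has none). Each returns a list of dicts, best first, with "confidence" (0 to 1); they miss things now and then, are a little off and sometimes report something else, mostly with a low value. They report only what shows in the picture. A call takes as long as a camera call. They do not tell look-alikes from the thing itself.
- masks_of(target, picture): "pixels" (420x560 bool, what is visible of it) and "bbox" ([left, top, right, bottom] in pixels, round what is visible of it).
The state is a dict: "time_s": time; "qpos": joint angles; "joint_velocities": joint speeds; "effort": joint torques, N m; "tool_pos": TCP position; "tool_rot": TCP orientation; "force": force on the tool from outside, world axes, zero at the start; "wrist_torque": the same for the moment, N m; "grip_width": finger opening in m.
Only numpy, scipy, OpenCV 4.12 (cv2) and the standard library are available. Lean on these libraries where they do the work, as an engineer would, in place of code of your own. Each camera call takes 0.05 s, during which the arm holds its last target.

TASK

Free the orange-headed plug from the quick coupler on the test block: turn the safety sleeve until its notch is over the lock pin, draw the sleeve fully back without forcing it against the pin so that the plug pops up, then let the sleeve spring fully home by itself while the plug still sits in the mouth. After that lift the plug out, set it down (do not drop it) standing upright on the floor of the green tray, and leave every other loose part where it is.

Things in the scene. Friction and masses are not known exactly. Their poses are not given: they have to be found in the camera images.
- coupler: Fixed test block with an upright quick coupler, mouth up. Origin on the table under the block's middle; z is the coupler's axis. Green block 110 x 110, 45 high; on it a steel flange 54 across up to z = 55, then the barrel (33 across, bore 25, mouth at z = 100), with the spring sleeve round it and the plug in it. A red lock pin stands on the flange in the block's +x direction.
- sleeve (a joint): How far the sleeve is drawn back, in m: 0 = home (fully forward, up), 0.011 = fully back (straight down, towards the block). A spring returns it: about 6 N starts it, 11 N holds it fully back. It also turns about the axis, easily (0.02 N m): by fingertips pressed on its shoulder, or gripped by its side. Until notch and pin meet it stops after 2 mm. Pressing it on the pin with over 40 N damages it.
- sleeve_top (a point): Axis point at the height of the sleeve's flat top shoulder: 104 over the table when home. Goes down with the sleeve, does not show its turning. The sleeve is a knurled steel ring, outside 46 across, hole 33, 32 high (its underside at 72 when home). Its lower edge has one notch, 10 wide, under a yellow stripe on shoulder and side.
- lockpin: Red fixed lock pin, 5 thick, 21.5 from the axis; origin at its top centre, 70 over the table. It blocks the sleeve unless the notch stands over it (within 6 degrees). At the start the notch is 20 to 63 degrees clockwise of the pin (seen from above), unmeasured: turn the sleeve counter-clockwise. Turned under light pressure, it drops when notch meets pin. It turns 28 degrees past.
- plug_head (a point): Centre of the plug's orange ribbed head (26 across, 26 high, half-way up it): 13 below the top, 47 above the flat foot; z along the plug. Locked in, it is 119 over the table, the head's underside 2 above the sleeve's shoulder. Popped up it is at 132, loose in the mouth, also after the sleeve has gone home; lift it straight up, 45 to be well clear.
- plug: The whole plug: steel nose 24 across with a waist, orange head, 60 high, about 0.13 kg. Origin at the centre of its foot. It cannot be pulled out while locked. When the sleeve is back more than about 8 mm, a spring under the plug lifts it 13 mm in about half a second; keep the sleeve back until then.
- tray: Low green tray, fixed, outside 200 (its x) x 150 (its y), walls 4 thick and 20 high, floor 4 thick; origin at the centre of its underside. Three steel fittings stand in a row at its x = +65; the half towards its -x end is empty.
- scrap_bin: Red open bin, fixed, outside 200 x 150, 45 high, walls and floor 4; origin at the centre of its underside. Not the place for the plug; two ferrules stand in it. It and the green tray may change sides.
- fitting1: Steel hose fitting standing in the green tray, hexagon foot 36 across corners, ribbed stem, 55 high; origin at the centre of its underside. Leave alone.
- fitting2: Steel hose fitting standing in the green tray, hexagon foot 36 across corners, ribbed stem, 55 high; origin at the centre of its underside. Leave alone.
- fitting3: Steel hose fitting standing in the green tray, hexagon foot 36 across corners, ribbed stem, 55 high; origin at the centre of its underside. Leave alone.
- ferrule1: Aluminium ferrule (tube 34 across, 38 high) standing in the red bin; origin at the centre of its underside. Leave alone.
- ferrule2: Aluminium ferrule (tube 34 across, 38 high) standing in the red bin; origin at the centre of its underside. Leave alone.
- grease: Grease jar, 66 across and 75 high, on the table beyond the block; origin at the centre of its underside. Leave alone.
- wrench: Wrench 200 long lying flat on the table beyond the block, along its own x; origin about its middle, underneath. Leave alone.
Mind the look-alikes: they are no part of the job. There is more than one size of the tray; the one meant has the size given above.

How it is judged:
By the outcome, as a careful person would: the job done as asked, in the order asked, and still so for the second after the job is handed in, with the robot touching nothing.
It also fails if it takes over 67 s, if anything falls off the work surface, if the arm or the gripper's body presses on something with over 40 N, if the wrist force passes 120 N, or if a joint passes its speed limit or range.

## Working session

There is one attempt and no reset: what is moved stays moved. The work goes in short steps, Python scripts to look and compute and a tool call to move; the robot and the scene stay as the last step left them, time stands still between calls to the robot, and variables do not carry over. Pictures are saved under pics/ and viewed, and the job is handed in when it is done.

Besides the shell and the picture viewer there is one more tool, called after ">>>" in YAML: its name, and indented under it one key for each argument. carry_out: Moves the arm, as the interface text tells. Its arguments: {"type":"object","properties":{"increments":{"type":"string"},"force":{"type":"number"}},"required":["increments"]}

```bash
ls; mkdir -p pics
python3 - <<'E'
from cell import *
import cv2,numpy as np
o=get_obs();print(o)
for n in ["side","top","wrist"]:
    p=read_camera(n);cv2.imwrite(f"pics/a_{n}.png",p["img"]);print(n,p["fx"],p["fy"],p["cx"],p["cy"],p["k1"],p["shot"]);print(np.round(p["world_from_camera"],3))
E
```

```text
pics
{'time_s': 0.0, 'qpos': array([-72.01435682,  18.4366943 ,  -4.01571429,  83.17389698,
         1.29615997,  78.54098971,  -3.25999902]), 'joint_velocities': array([-0.00415868,  0.11355378, -0.04338705, -0.07718045, -0.03712492,
       -0.12978249, -0.07111693]), 'effort': array([-3.92361089e-04, -4.91282845e+01, -4.04031146e-01, -3.12536752e+01,
       -6.39715372e-02,  4.37125191e-02,  1.63965565e-04]), 'tool_pos': array([0.19189209, 0.62059305, 0.29119704]), 'tool_rot': array([-1.79893726e+02,  6.83241379e-03,  1.62824496e+02]), 'force': array([ 0.17354435,  0.35994307, -0.7415435 ]), 'wrist_torque': array([-0.01234315,  0.04153395,  0.05193701]), 'grip_width': 0.08700707427106953}
side 531.2059645073687 531.2059645073687 272.1594679334288 210.04949152476237 -0.11128644644418693 1
[[ 0.912 -0.299  0.28   0.15 ]
 [-0.41  -0.672  0.617 -0.801]
 [ 0.003 -0.678 -0.735  1.135]
 [ 0.     0.     0.     1.   ]]
top 450.7456983779592 450.7456983779592 277.4121194626996 212.9651319658693 -0.08074918884419262 2
[[ 0.01  -0.997  0.075  0.462]
 [-1.    -0.01   0.004  0.094]
 [-0.003 -0.075 -0.997  1.29 ]
 [ 0.     0.     0.     1.   ]]
wrist 360.5619338902872 360.5619338902872 278.8763021914603 208.07337877035255 -0.022493842898570586 3
[[ 0.296  0.911  0.288  0.112]
 [ 0.955 -0.282 -0.092  0.646]
 [-0.003  0.302 -0.953  0.384]
 [ 0.     0.     0.     1.   ]]
```

View pics/a_side.png

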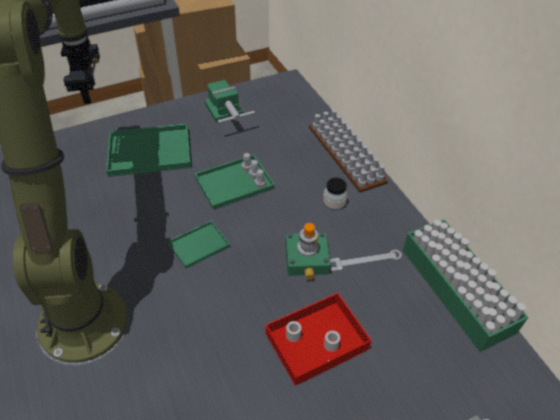

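View pics/a_top.png

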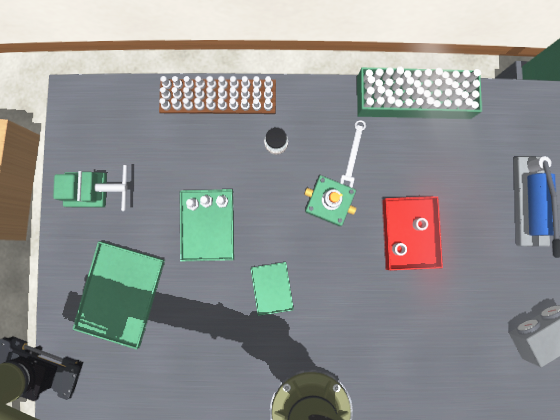

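View pics/a_wrist.png

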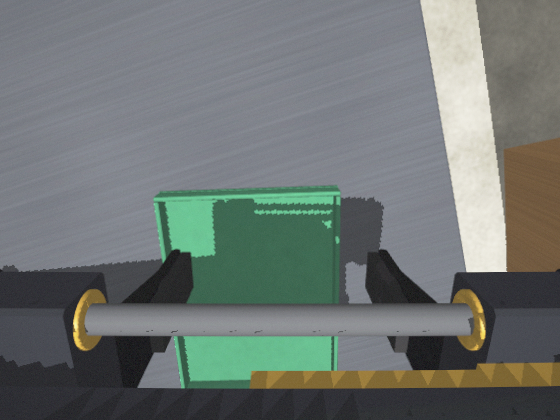

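The pictures show three green trays in the top view: a larger one at (119,295), one with three fittings at (207,225), and a small one at (272,288). The coupler is at (332,198) and the red bin at (412,232). Next I measure them.

```bash
cat > h.py <<'E'
from cell import *
import cv2,numpy as np
from scipy.optimize import least_squares
def proj(p,X):
    X=np.atleast_2d(X);T=np.linalg.inv(p["world_from_camera"]);c=X@T[:3,:3].T+T[:3,3]
    s=c[:,:2]/c[:,2:];s=s*(1+p["k1"]*(s**2).sum(1,keepdims=True))
    return s*[p["fx"],p["fy"]]+[p["cx"],p["cy"]]
def ray(p,u):
    d=(np.asarray(u,float)-[p["cx"],p["cy"]])/[p["fx"],p["fy"]];s=d.copy()
    for _ in range(20): s=d/(1+p["k1"]*(s@s))
    T=p["world_from_camera"];return T[:3,3],T[:3,:3]@np.r_[s,1]
def onz(p,u,z):
    o,d=ray(p,u);return o+d*(z-o[2])/d[2]
def crop(p,c,w,h,k,name):
    x,y=int(c[0]-w/2),int(c[1]-h/2);x=max(x,0);y=max(y,0)
    im=p["img"][y:y+h,x:x+w];cv2.imwrite(name,cv2.resize(im,None,fx=k,fy=k,interpolation=cv2.INTER_CUBIC));print(name,"origin",x,y,"k",k)
def ms(t,p):
    r=masks_of(t,p)
    for m in r: print(t,p["shot"],round(m["confidence"],2),m["bbox"],np.round(np.argwhere(m["pixels"]).mean(0)[::-1],1),m["pixels"].sum())
    return r
E
python3 - <<'E'
from h import *
ps=[read_camera(n) for n in("side","top")]
for p in ps:
    for t in ["plug_head","sleeve_top","coupler","tray","lockpin"]:
        r=ms(t,p)
        for m in r:
            c=np.argwhere(m["pixels"]).mean(0)[::-1]
            z={"plug_head":.119,"sleeve_top":.09,"coupler":.045,"tray":.01,"lockpin":.07}[t]
            print("   ",np.round(onz(p,c,z),4))
            if t=="tray":
                q=cv2.minAreaRect(np.argwhere(m["pixels"])[:,::-1].astype(np.float32));b=cv2.boxPoints(q);w=np.array([onz(p,x,.02) for x in b]);print("   corners",np.round(w[:,:2],3).tolist(),np.round(np.linalg.norm(w-np.roll(w,1,0),axis=1),3))
crop(ps[0],(308,245),100,75,8,"pics/b_side.png");crop(ps[1],(332,198),100,75,8,"pics/b_top.png")
E
```

```text
plug_head 4 0.7 [302.3, 223.0, 316.0, 239.9] [309.  231.2] 150
    [ 0.5922 -0.051   0.119 ]
sleeve_top 4 0.6 [322.9, 178.2, 347.7, 209.0] [335.2 193.9] 634
sleeve_top 4 0.5 [299.9, 231.1, 316.7, 251.7] [307.8 241.4] 198
    [0.7321 0.0616 0.09  ]
    [ 0.5865 -0.0587  0.09  ]
coupler 4 0.88 [285.9, 232.9, 330.6, 280.0] [307.4 254.7] 1725
    [ 0.5843 -0.0662  0.045 ]
tray 4 0.9 [196.2, 153.1, 273.0, 206.8] [228.7 183.7] 2045
tray 4 0.76 [106.4, 124.4, 188.3, 175.0] [148.4 149.7] 3661
tray 4 0.72 [163.1, 220.8, 228.5, 272.6] [198.2 243.7] 1661
    [0.5029 0.2961 0.01  ]
   corners [[0.42, 0.371], [0.65, 0.382], [0.617, 0.211], [0.403, 0.207]] [0.165 0.23  0.175 0.213]
    [0.321  0.5499 0.01  ]
   corners [[0.205, 0.701], [0.475, 0.621], [0.417, 0.397], [0.171, 0.471]] [0.233 0.282 0.232 0.257]
    [0.3431 0.1122 0.01  ]
   corners [[0.266, 0.151], [0.416, 0.18], [0.416, 0.062], [0.273, 0.038]] [0.113 0.153 0.119 0.145]
plug_head 5 0.41 [329.5, 189.9, 339.1, 199.2] [334.4 196.4] 82
    [ 0.5941 -0.0496  0.119 ]
coupler 5 0.87 [300.3, 173.2, 358.1, 225.4] [330.  200.4] 1640
    [ 0.5912 -0.0463  0.045 ]
tray 5 0.9 [178.2, 189.1, 234.4, 260.6] [206.4 227.4] 3479
tray 5 0.88 [75.3, 242.0, 164.9, 349.8] [118.1 294.7] 6646
tray 5 0.59 [250.5, 266.7, 293.1, 316.4] [271.7 288.3] 1781
    [0.514  0.3013 0.01  ]
   corners [[0.619, 0.384], [0.624, 0.227], [0.422, 0.219], [0.417, 0.374]] [0.203 0.157 0.202 0.155]
    [0.3193 0.5508 0.01  ]
   corners [[0.217, 0.685], [0.476, 0.616], [0.423, 0.414], [0.167, 0.484]] [0.208 0.269 0.209 0.265]
    [0.3444 0.1134 0.01  ]
   corners [[0.405, 0.177], [0.422, 0.074], [0.287, 0.051], [0.269, 0.153]] [0.137 0.104 0.137 0.104]
pics/b_side.png origin 258 207 k 8
pics/b_top.png origin 282 160 k 8
```

View pics/b_side.png

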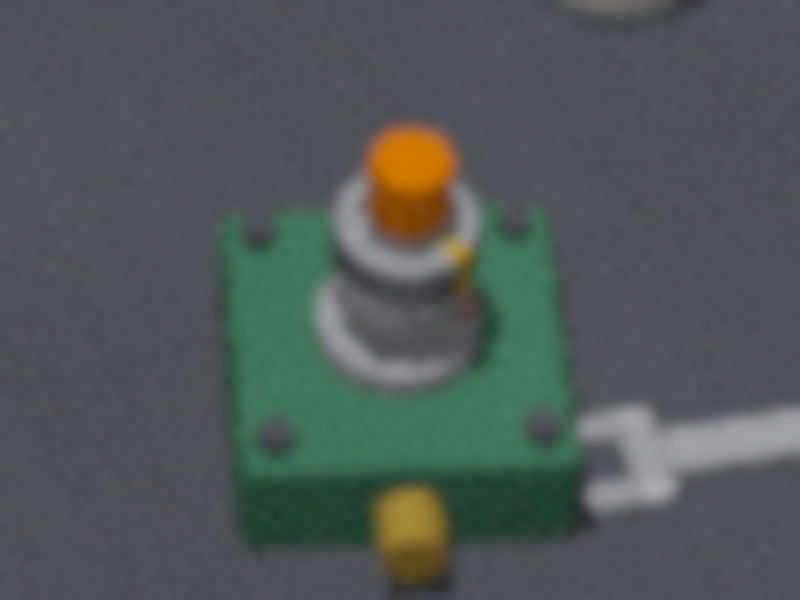

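View pics/b_top.png

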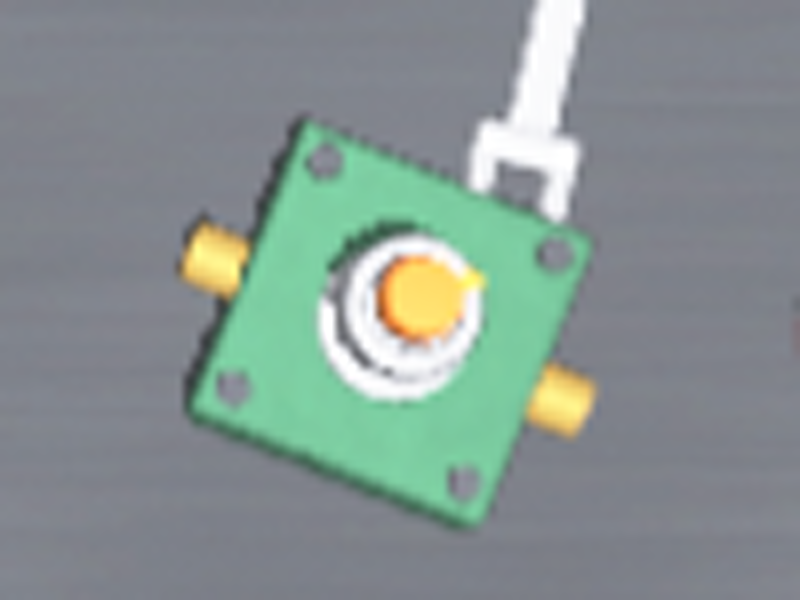

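Candidates for the target:
- **Orange plug head:** only one, at side (309,231) and top (334,196). It is on the green test block, and the close crops confirm it.
- **Trays:** the one at top (207,225) measures 0.202 x 0.156 and holds the three fittings, so it matches. The ones at (119,295), 0.265 x 0.208, and (272,288), 0.137 x 0.104, are look-alikes. The red bin is at (412,232).
- **Sleeve:** the stripe points to about -67° in the world and the block's edges lie near -23°, so the sleeve turns about 44° counter-clockwise.

Next is a hover over the coupler for a close wrist view.

```bash
cat >> h.py <<'E'
from scipy.spatial.transform import Rotation as Ro
def plan(pos,yaw,n,grip=1,dec=4,direction=None):
    """rows to go straight to world TCP pos and tool-down yaw in n rows"""
    o=get_obs();P=o["tool_pos"].copy();R=Ro.from_euler("xyz",o["tool_rot"],degrees=True)
    Rt=Ro.from_euler("xyz",[180,0,yaw],degrees=True)
    rv=(R.inv()*Rt).as_rotvec(degrees=True)
    if direction is not None and rv[2]*direction<0 : rv=rv/np.linalg.norm(rv)*(np.linalg.norm(rv)-360)
    d=(np.array(pos)-P)/n;rows=[]
    for i in range(n):
        s=R.inv().apply(d);rows.append(" ".join([f"{grip:g}"]+[f"{v:.{dec}f}" for v in s]+[f"{v:.2f}" for v in rv/n]))
        R=R*Ro.from_rotvec(rv/n,degrees=True)
    print("; ".join(rows))
E
python3 - <<'E'
from h import *
plan([.592,-.05,.29],0,18,dec=3)
E
```

```text
1 -0.032 -0.029 0.000 0.00 -0.00 9.05; 1 -0.036 -0.024 0.000 0.00 -0.00 9.05; 1 -0.040 -0.018 0.000 0.00 -0.00 9.05; 1 -0.042 -0.011 0.000 0.00 -0.00 9.05; 1 -0.043 -0.004 0.000 0.00 -0.00 9.05; 1 -0.043 0.002 0.000 0.00 -0.00 9.05; 1 -0.042 0.009 0.000 0.00 -0.00 9.05; 1 -0.040 0.016 0.000 0.00 -0.00 9.05; 1 -0.037 0.022 0.000 0.00 -0.00 9.05; 1 -0.034 0.028 0.000 0.00 -0.00 9.05; 1 -0.029 0.032 0.000 0.00 -0.00 9.05; 1 -0.023 0.037 0.000 0.00 -0.00 9.05; 1 -0.017 0.040 0.000 0.00 -0.00 9.05; 1 -0.011 0.042 0.000 0.00 -0.00 9.05; 1 -0.004 0.043 0.000 0.00 -0.00 9.05; 1 0.003 0.043 0.000 0.00 -0.00 9.05; 1 0.010 0.042 0.000 0.00 -0.00 9.05; 1 0.016 0.040 0.000 0.00 -0.00 9.05
```

>>> carry_out:
  increments: "1 -0.032 -0.029 0 0 0 9; 1 -0.036 -0.024 0 0 0 9; 1 -0.040 -0.018 0 0 0 9; 1 -0.042 -0.011 0 0 0 9; 1 -0.043 -0.004 0 0 0 9; 1 -0.043 0.002 0 0 0 9; 1 -0.042 0.009 0 0 0 9; 1 -0.040 0.016 0 0 0 9; 1 -0.037 0.022 0 0 0 9"

```text
time_s: 1.88
tool_pos: [0.3892, 0.2768, 0.2922]
tool_rot: [-180.0, -0.3, 79.6]
force: [-0.0, 0.1, 0.4]
grip_width: 0.0867
```

Run:
```python
from h import *
o=get_obs();print(o["time_s"],o["qpos"],o["tool_pos"],o["tool_rot"])
plan([.592,-.05,.29],0,12,dec=3)
```

```text
1.875 [-54.26180414  -3.31222891  15.24822612 107.32210237   0.69672282
  75.67730346 -49.61358328] [0.38921886 0.27676087 0.29215797] [-179.97978114   -0.27720493   79.59393638]
1 -0.024 0.022 0.000 -0.02 -0.02 6.63; 1 -0.021 0.024 0.000 -0.02 -0.02 6.63; 1 -0.018 0.026 0.000 -0.02 -0.02 6.63; 1 -0.015 0.028 0.000 -0.02 -0.02 6.63; 1 -0.012 0.030 0.000 -0.02 -0.02 6.63; 1 -0.008 0.031 0.000 -0.02 -0.02 6.63; 1 -0.004 0.032 0.000 -0.02 -0.02 6.63; 1 -0.001 0.032 0.000 -0.02 -0.02 6.63; 1 0.003 0.032 0.000 -0.02 -0.02 6.63; 1 0.007 0.031 0.000 -0.02 -0.02 6.63; 1 0.010 0.030 0.000 -0.02 -0.02 6.63; 1 0.014 0.029 0.000 -0.02 -0.02 6.63
```

>>> carry_out:
  increments: "1 -0.024 0.022 0 0 0 6.6; 1 -0.021 0.024 0 0 0 6.6; 1 -0.018 0.026 0 0 0 6.6; 1 -0.015 0.028 0 0 0 6.6; 1 -0.012 0.030 0 0 0 6.6; 1 -0.008 0.031 0 0 0 6.6; 1 -0.004 0.032 0 0 0 6.6; 1 -0.001 0.032 0 0 0 6.6; 1 0.003 0.032 0 0 0 6.6; 1 0.007 0.031 0 0 0 6.6; 1 0.010 0.030 0 0 0 6.6; 1 0.014 0.029 0 0 0 6.6; 1 0 0 0 0 0 0"

```text
time_s: 3.5
tool_pos: [0.5923, -0.0688, 0.2937]
tool_rot: [-179.5, -0.4, -2.6]
force: [0.0, -0.3, 0.4]
grip_width: 0.0869
```

Run:
```python
from h import *
o=get_obs();print(o["time_s"],o["qpos"],o["tool_pos"],o["tool_rot"],o["force"])
p=read_camera("wrist");cv2.imwrite("pics/c_wrist.png",p["img"])
np.save("c.npy",p,allow_pickle=True)
T=np.linalg.inv(p["world_from_camera"])
print(p["world_from_camera"],proj(p,[[.592,-.05,.119]]))
```

```text
3.5 [-29.13021302  13.26403841  39.40916236  92.61769125  -9.16539085
  76.8602556  -81.07683983] [ 0.59226999 -0.06877981  0.29371983] [-179.49887314   -0.42245037   -2.64564213] [ 0.04492171 -0.32049778  0.41768909]
[[-0.0472331  -0.95432278 -0.29502045  0.67445432]
 [-0.99885115  0.04273314  0.02168538 -0.07298059]
 [-0.0080877   0.29570578 -0.95524483  0.38667131]
 [ 0.          0.          0.          1.        ]] [[257.1623199  208.73928717]]
```

View pics/c_wrist.png

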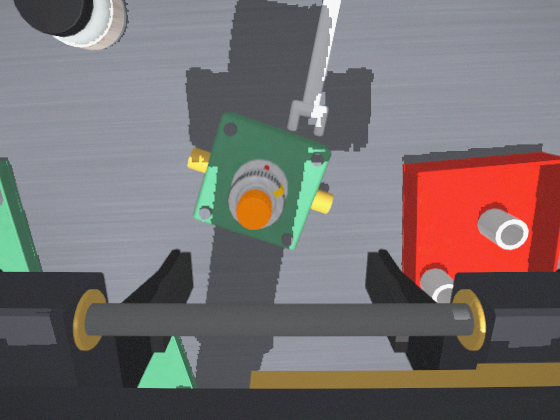

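Run:
```python
from h import *
p=np.load("c.npy",allow_pickle=True).item()
crop(p,(262,180),140,140,5.7,"pics/d.png")
crop(p,(262,200),60,75,8,"pics/d2.png")
```

```text
pics/d.png origin 192 110 k 5.7
pics/d2.png origin 232 162 k 8
```

View pics/d.png

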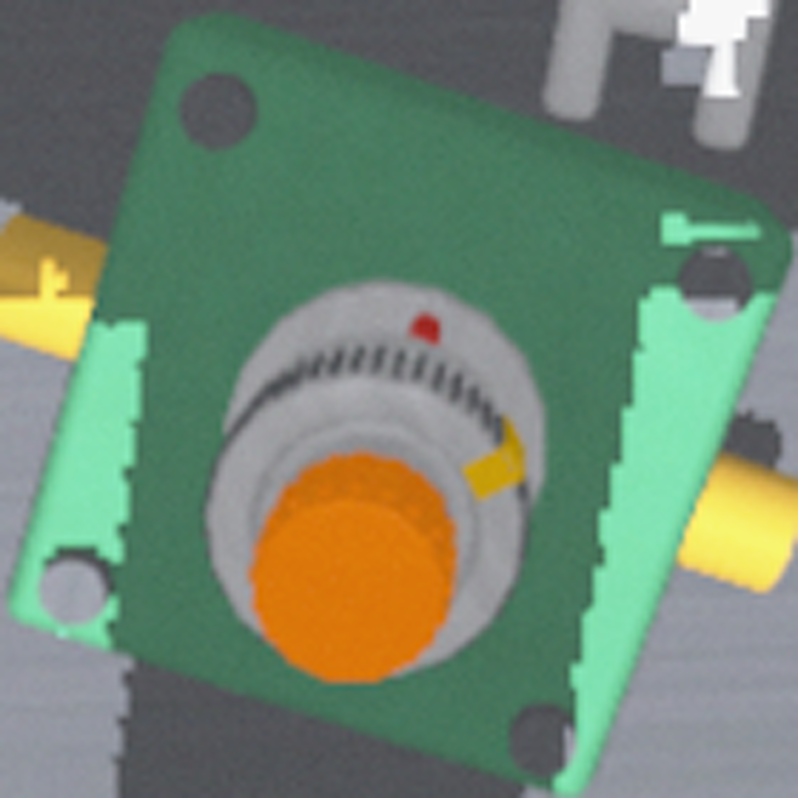

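View pics/d2.png

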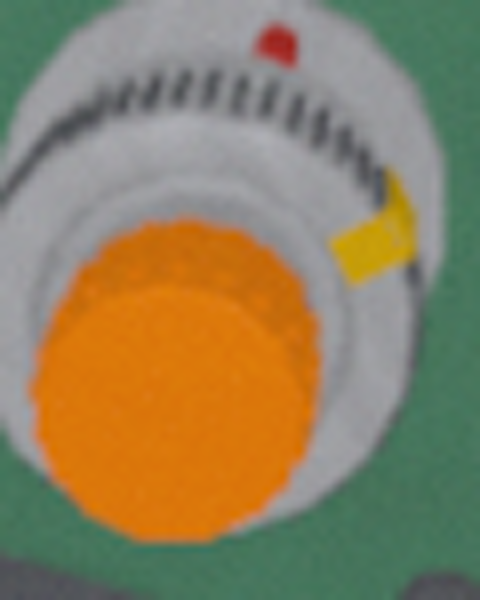

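Run:
```python
from h import *
p=np.load("c.npy",allow_pickle=True).item()
f=lambda u,z:np.round(onz(p,np.array(u)/5.7+[192,110]-.41,z),4)
print("plug top",f((352,588),.132),"bolts",[f(u,.047) for u in((218,110),(715,285),(545,740),(75,585))])
b=np.mean([f(u,.047) for u in((218,110),(715,285),(545,740),(75,585))],0);print(b)
print("sleeve l/r",f((207,518),.104),f((526,518),.104))
pin=f((427,322),.07);st=f((493,475),.104);print("pin",pin,"stripe",st)
for c in (b,f((352,588),.132)):
    for n,x in(("pin",pin),("st",st)):
        d=(x-c)[:2];print(n,np.hypot(*d),np.degrees(np.arctan2(d[1],d[0])))
# side/top plug check
for n in("side","top"):
    q=read_camera(n)
    for m in ms("plug_head",q)[:1]: print(onz(q,np.argwhere(m["pixels"]).mean(0)[::-1],.122))
```

```text
plug top [ 0.593  -0.0481  0.132 ] bolts [array([ 0.6482, -0.0235,  0.047 ]), array([ 0.6159, -0.1036,  0.047 ]), array([ 0.536 , -0.0721,  0.047 ]), array([0.5685, 0.0084, 0.047 ])]
[ 0.59215 -0.0477   0.047  ]
sleeve l/r [ 0.5955 -0.0253  0.104 ] [ 0.5935 -0.0709  0.104 ]
pin [ 0.6161 -0.0567  0.07  ] stripe [ 0.6    -0.0665  0.104 ]
pin 0.025585200800462782 -20.595360707131835
st 0.02037308273187935 -67.33686847191629
pin 0.024648935068274258 -20.420015609277637
st 0.019686543627564498 -69.17144420979317
plug_head 7 0.7 [301.0, 224.1, 316.9, 238.6] [308.9 231. ] 152
[ 0.59074171 -0.05261726  0.122     ]
```

Run:
```python
from h import *
plan([.5925,-.048,.21],0,4,dec=4)
```

```text
1 -0.0001 -0.0038 0.0210 -0.17 -0.10 -0.55; 1 -0.0000 -0.0039 0.0209 -0.17 -0.10 -0.55; 1 0.0001 -0.0039 0.0209 -0.17 -0.10 -0.55; 1 0.0001 -0.0040 0.0209 -0.17 -0.10 -0.55
```

>>> carry_out:
  increments: "1 0 -0.004 0.021 -0.17 -0.1 -0.55; 1 0 -0.004 0.021 -0.17 -0.1 -0.55; 1 0 -0.004 0.021 -0.17 -0.1 -0.55; 1 0 -0.004 0.021 -0.17 -0.1 -0.55; 1 0 0 0 0 0 0"

```text
time_s: 4.38
tool_pos: [0.5918, -0.0405, 0.2089]
tool_rot: [-179.8, -0.1, 0.7]
force: [-0.6, -0.7, 1.0]
grip_width: 0.0873
```

Run:
```python
from h import *
o=get_obs();print(o["time_s"],o["tool_pos"],o["tool_rot"],o["force"],o["wrist_torque"])
p=read_camera("wrist");cv2.imwrite("pics/e_wrist.png",p["img"]);np.save("e.npy",p,allow_pickle=True)
plan([.5925,-.048,.16],0,4,dec=4)
```

```text
4.375 [ 0.59183329 -0.04052898  0.20891189] [-1.79765715e+02 -1.19270013e-01  7.08126961e-01] [-0.61709794 -0.69485795  1.01151672] [-0.03288016  0.23046383  0.01805009]
1 -0.0001 0.0018 0.0125 -0.06 -0.06 0.17; 1 -0.0001 0.0018 0.0125 -0.06 -0.06 0.17; 1 -0.0001 0.0018 0.0125 -0.06 -0.06 0.17; 1 -0.0000 0.0018 0.0125 -0.06 -0.06 0.17
```

View pics/e_wrist.png

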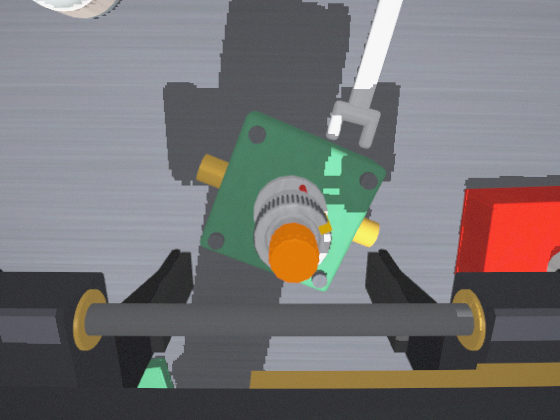

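Run:
```python
from h import *
p=np.load("e.npy",allow_pickle=True).item()
c=(p["img"].astype(int));print(np.mean([onz(p,u,.047) for u in((257,134),(369,181),(320,280),(216,241))],0))
hsv=cv2.cvtColor(p["img"],cv2.COLOR_BGR2HSV);m=(cv2.inRange(hsv,(8,220,225),(16,255,255)));ys,xs=np.nonzero(m);print(len(xs),xs.min(),xs.max(),ys.min(),ys.max())
print(onz(p,((xs.min()+xs.max())/2,ys.max()-(xs.max()-xs.min())/2*.93),.132))
print(get_obs()["tool_pos"])
```

```text
[ 0.59163206 -0.04811527  0.047     ]
48 276 312 239 274
[ 0.59471003 -0.04754399  0.132     ]
[ 0.59258622 -0.04099093  0.21015609]
```

>>> carry_out:
  increments: "1 0 0.0018 0.0125 0 0 0.17; 1 0 0.0018 0.0125 0 0 0.17; 1 0 0.0018 0.0125 0 0 0.17; 1 0 0.0015 0.009 0 0 0; 1 0 0 0 0 0 0; 1 0 0 0 0 0 0"

```text
time_s: 5.18
tool_pos: [0.5938, -0.049, 0.1625]
tool_rot: [-179.8, -0.4, 0.1]
force: [0.1, -1.2, 0.2]
grip_width: 0.087
```

Run:
```python
from h import *
for i in range(3):
    p=read_camera("wrist");o=get_obs();print(o["time_s"],o["tool_pos"],o["tool_rot"],o["force"],o["wrist_torque"])
cv2.imwrite("pics/f_wrist.png",p["img"]);np.save("f.npy",p,allow_pickle=True)
plan([.5925,-.048,.16],0,1,dec=4)
```

```text
5.225 [ 0.59377789 -0.0489829   0.16256512] [-1.79756903e+02 -4.28588969e-01  8.17993027e-02] [-0.03378029 -0.3213771  -0.40568518] [-0.02475554  0.20551311 -0.00155904]
5.275 [ 0.59385606 -0.04887649  0.16271585] [-1.79752321e+02 -4.42158943e-01  9.03650796e-02] [-0.52067484  0.30160235  0.56916426] [ 0.02578486  0.14721767 -0.01738503]
5.325 [ 0.59389623 -0.04882584  0.16277642] [-1.79749156e+02 -4.52209201e-01  9.62726661e-02] [ 0.29696613 -0.12051752 -0.32372054] [-0.03827962  0.1699687   0.01757065]
1 -0.0014 -0.0008 0.0028 -0.25 -0.45 0.10
```

View pics/f_wrist.png

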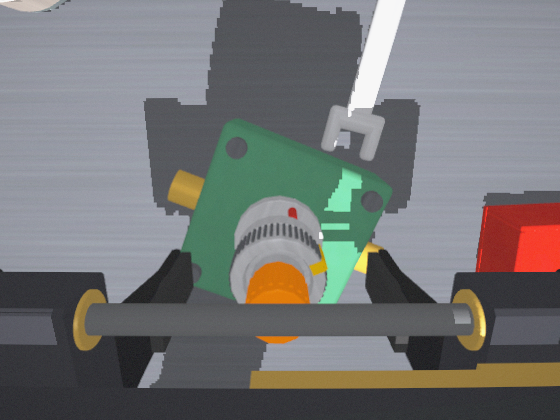

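The fingers straddle the sleeve, which is centred at x≈278 in the picture. The pin shows at (292,212) and the stripe at (318,265). I correct the pose slightly and close gently on the sleeve's side.

>>> carry_out:
  increments: "1 -0.0014 -0.0008 0.003 -0.25 -0.45 0; 0.7 0 0 0.001 0 0 0; 0.45 0 0 0 0 0 0; 0.45 0 0 0 0 0 0; 0.45 0 0 0 0 0 0; 0.45 0 0 0 0 0 0; 0.45 0 0 0 0 0 0"
  force: 25

```text
time_s: 6.2
tool_pos: [0.5928, -0.048, 0.1592]
tool_rot: [180.0, -0.1, 0.1]
force: [0.7, 0.7, -0.7]
grip_width: 0.0457
```

Run:
```python
from h import *
o=get_obs();print(o["time_s"],o["tool_pos"],o["tool_rot"],o["force"],o["wrist_torque"],o["grip_width"],o["qpos"])
```

```text
6.2 [ 0.59284922 -0.04802265  0.15919245] [ 1.79974742e+02 -5.14230574e-02  1.12647590e-01] [ 0.71490524  0.70382868 -0.66147374] [0.03162106 0.10211263 0.00456685] 0.04565577359313098 [-28.48964749  19.96063073  36.67392353 101.41808205 -13.21682702
  62.91447154 -77.29496788]
```

>>> carry_out:
  increments: "0.7 0 0 0 0 0 0; 0.7 0 0 -0.002 0 0 0; 0.7 0 0 -0.002 0 0 0; 0.45 0 0 0 0 0 0; 0.45 0 0 0 0 0 0; 0.45 0 0 0 0 0 0"
  force: 30

```text
time_s: 6.95
tool_pos: [0.5929, -0.048, 0.1637]
tool_rot: [180.0, -0.1, 0.1]
force: [-0.5, -0.3, 0.1]
grip_width: 0.0448
```

>>> carry_out:
  increments: "0.45 0 0 0 0 0 -4; 0.45 0 0 0 0 0 -4; 0.45 0 0 0 0 0 -4; 0.45 0 0 0 0 0 -4; 0.45 0 0 0 0 0 -4; 0.45 0 0 0 0 0 0"

```text
time_s: 7.7
tool_pos: [0.593, -0.048, 0.1637]
tool_rot: [180.0, -0.1, 20.7]
force: [-0.2, 0.2, 0.1]
grip_width: 0.045
```

Run:
```python
from h import *
p=read_camera("wrist");o=get_obs();print(o["time_s"],o["tool_pos"],o["tool_rot"],o["force"],o["wrist_torque"],o["grip_width"])
cv2.imwrite("pics/g_wrist.png",p["img"])
```

```text
7.75 [ 0.59295189 -0.04801478  0.16368264] [ 1.79965658e+02 -5.33666315e-02  2.06659815e+01] [-0.64199794  0.54640519  0.09625417] [-0.0514484   0.12627885  0.04596058] 0.04505475177628693
```

View pics/g_wrist.png

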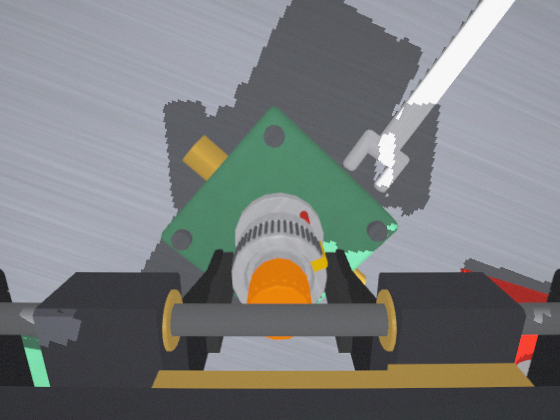

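The stripe stays at (318,262) relative to the gripper while the pin moves, so the sleeve turns with the grip. I continue.

>>> carry_out:
  increments: "0.45 0 0 0 0 0 -4; 0.45 0 0 0 0 0 -4; 0.45 0 0 0 0 0 -4; 0.45 0 0 0 0 0 -4; 0.45 0 0 0 0 0 0"

```text
time_s: 8.38
tool_pos: [0.593, -0.048, 0.1637]
tool_rot: [180.0, -0.0, 36.7]
force: [-0.7, -0.3, 0.4]
grip_width: 0.0452
```

>>> carry_out:
  increments: "0.45 0 0 0.001 0 0 0; 0.45 0 0 0.001 0 0 0; 0.45 0 0 0.001 0 0 0"

```text
time_s: 8.75
tool_pos: [0.593, -0.0481, 0.1634]
tool_rot: [-180.0, -0.1, 36.4]
force: [-2.7, 1.1, 6.5]
grip_width: 0.0447
```

Run:
```python
from h import *
p=read_camera("wrist");o=get_obs();print(o["time_s"],o["tool_pos"],o["tool_rot"],o["force"],o["wrist_torque"],o["grip_width"])
cv2.imwrite("pics/h_wrist.png",p["img"])
```

```text
8.8 [ 0.59303309 -0.04811691  0.16338441] [-1.79987041e+02 -7.19916161e-02  3.64424900e+01] [-2.90465626  0.27592742  7.25794533] [-0.00174131  0.80628946  0.02842243] 0.04476957063729059
```

View pics/h_wrist.png

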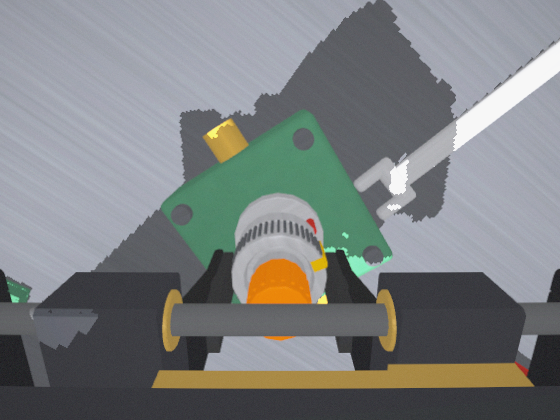

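>>> carry_out:
  increments: "0.45 0 0 0.0014 0 0 0; 0.45 0 0 0.0014 0 0 -1.5; 0.45 0 0 0.0014 0 0 -1.5"
  force: 40

```text
time_s: 9.18
tool_pos: [0.593, -0.0482, 0.1626]
tool_rot: [-179.9, -0.1, 39.2]
force: [-3.5, 0.0, 8.2]
grip_width: 0.0444
```

>>> carry_out:
  increments: "0.45 0 0 0.0015 0 0 -1.5; 0.45 0 0 0.0015 0 0 -1.5; 0.45 0 0 0.0015 0 0 -1.5"

```text
time_s: 9.55
tool_pos: [0.593, -0.0483, 0.1616]
tool_rot: [-179.9, -0.2, 43.6]
force: [-3.2, 0.5, 8.5]
grip_width: 0.045
```

>>> carry_out:
  increments: "0.45 0 0 0.0015 0 0 -1; 0.45 0 0 0.0015 0 0 -1; 0.45 0 0 0.0015 0 0 0"

```text
time_s: 9.93
tool_pos: [0.593, -0.0484, 0.1609]
tool_rot: [-179.8, -0.3, 45.3]
force: [-4.0, 1.1, 8.3]
grip_width: 0.0449
```

>>> carry_out:
  increments: "0.45 0 0 0.0018 0 0 0; 0.45 0 0 0.0018 0 0 0; 0.45 0 0 0.0018 0 0 0"

```text
time_s: 10.3
tool_pos: [0.5931, -0.0486, 0.1596]
tool_rot: [-179.8, -0.4, 45.1]
force: [-4.3, 0.8, 9.3]
grip_width: 0.0445
```

Run:
```python
from h import *
p=read_camera("wrist");o=get_obs();print(o["time_s"],o["tool_pos"],o["tool_rot"],o["force"],o["wrist_torque"],o["grip_width"])
cv2.imwrite("pics/i_wrist.png",p["img"]);crop(p,(285,250),120,110,6,"pics/i_crop.png")
```

```text
10.35 [ 0.59304464 -0.04854483  0.15948606] [-179.74749173   -0.35144873   45.05502202] [-3.00226217  0.8988467   8.6669325 ] [-0.04044343  0.85371168  0.03750026] 0.04473337657147908
pics/i_crop.png origin 225 195 k 6
```

View pics/i_crop.png

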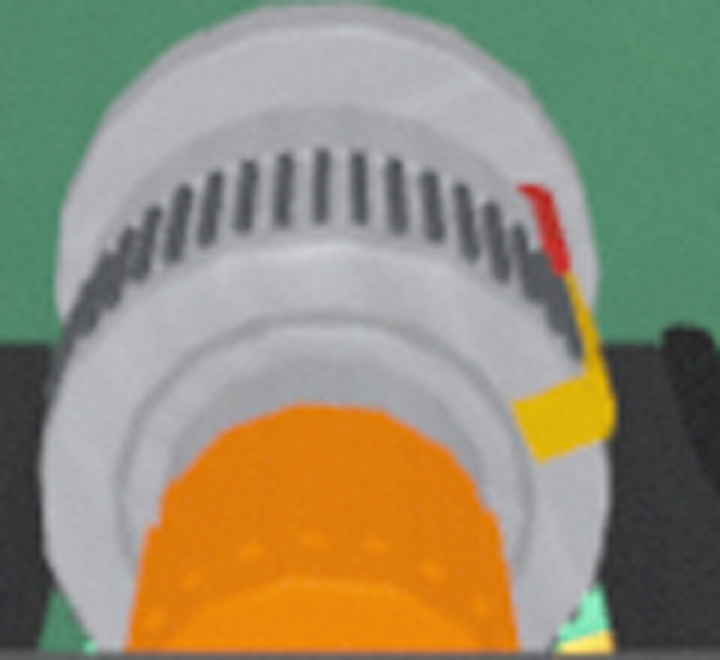

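The pin (crop 545,230) lines up under the stripe, and the tool has come down 4.2 mm at about 9 N, so the notch has engaged. I draw the sleeve back in small steps.

>>> carry_out:
  increments: "0.45 0 0 0.002 0 0 0; 0.45 0 0 0.002 0 0 0; 0.45 0 0 0.002 0 0 0; 0.45 0 0 0.002 0 0 0"

```text
time_s: 10.85
tool_pos: [0.593, -0.0487, 0.1573]
tool_rot: [-179.7, -0.4, 44.7]
force: [-3.9, 1.0, 9.2]
grip_width: 0.0449
```

>>> carry_out:
  increments: "0.45 0 0 0.0024 0 0 0; 0.45 0 0 0.0024 0 0 0; 0.45 0 0 0.0024 0 0 0; 0.45 0 0 0.0024 0 0 0; 0.45 0 0 0.0024 0 0 0"

```text
time_s: 11.48
tool_pos: [0.593, -0.0489, 0.1529]
tool_rot: [-179.5, -0.6, 44.2]
force: [-5.2, 0.7, 9.6]
grip_width: 0.0452
```

>>> carry_out:
  increments: "0.45 0 0 0.002 0 0 0; 0.45 0 0 0.002 0 0 0; 0.45 0 0 0.002 0 0 0; 0.45 0 0 0.002 0 0 0; 0.45 0 0 0.002 0 0 0"

```text
time_s: 12.1
tool_pos: [0.593, -0.0492, 0.1525]
tool_rot: [-179.4, -0.7, 43.7]
force: [-5.9, 0.3, 12.3]
grip_width: 0.0446
```

Run:
```python
from h import *
p=read_camera("wrist");q=read_camera("side");o=get_obs();print(o["time_s"],o["tool_pos"],o["tool_rot"],o["force"],o["wrist_torque"],o["grip_width"])
cv2.imwrite("pics/j_wrist.png",p["img"]);crop(q,(308,245),100,75,8,"pics/j_side.png")
```

```text
12.2 [ 0.59304622 -0.04913298  0.15246891] [-179.36680391   -0.72045842   43.74525305] [-6.05169132  1.15878747 12.68446995] [-0.08553574  1.19332031  0.06037177] 0.04449942150016606
pics/j_side.png origin 258 207 k 8
```

View pics/j_wrist.png

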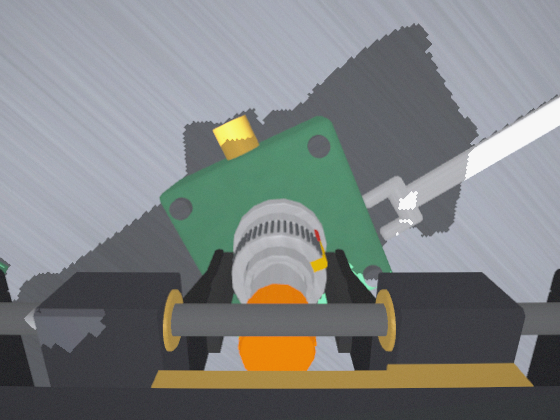

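View pics/j_side.png

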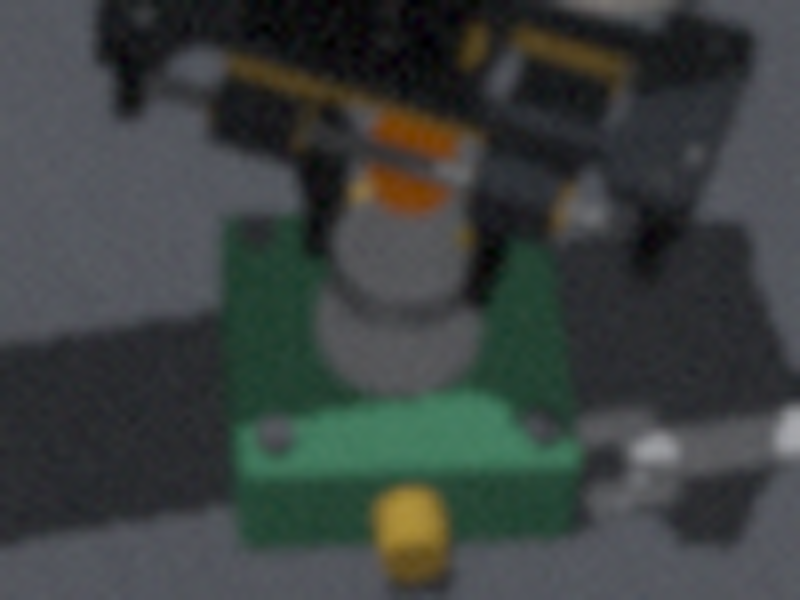

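The plug has popped: bare steel shows below the orange head at wrist (277,270). The sleeve is fully back, with z down 11.2 mm. I hold the tool still and open the fingers so the sleeve springs home by itself.

>>> carry_out:
  increments: "0.45 0 0 0.0016 0 0 0; 1 0 0 0 0 0 0; 1 0 0 0 0 0 0; 1 0 0 0 0 0 0; 1 0 0 0 0 0 0; 1 0 0 0 0 0 0"

```text
time_s: 12.95
tool_pos: [0.593, -0.0491, 0.1526]
tool_rot: [-179.3, -0.7, 43.4]
force: [-0.3, -0.2, -0.1]
grip_width: 0.0842
```

Run:
```python
from h import *
p=read_camera("wrist");q=read_camera("side");o=get_obs();print(o["time_s"],o["tool_pos"],o["tool_rot"],o["force"],o["wrist_torque"],o["grip_width"])
cv2.imwrite("pics/k_wrist.png",p["img"]);crop(q,(308,245),100,75,8,"pics/k_side.png")
plan([.5928,-.048,.184],44,4)
```

```text
13.05 [ 0.59301062 -0.04907173  0.15269725] [-179.33535208   -0.74705061   43.44902119] [ 0.19108992 -0.67610711  0.47456343] [-0.09893393  0.13589573 -0.00109074] 0.0860666140162151
pics/k_side.png origin 258 207 k 8
1 0.0002 -0.0003 -0.0078 -0.17 -0.19 -0.14; 1 0.0002 -0.0003 -0.0078 -0.17 -0.19 -0.14; 1 0.0002 -0.0003 -0.0078 -0.17 -0.19 -0.14; 1 0.0002 -0.0003 -0.0078 -0.17 -0.19 -0.14
```

View pics/k_wrist.png

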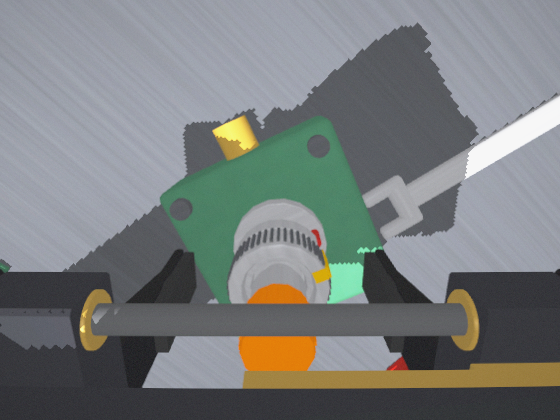

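View pics/k_side.png

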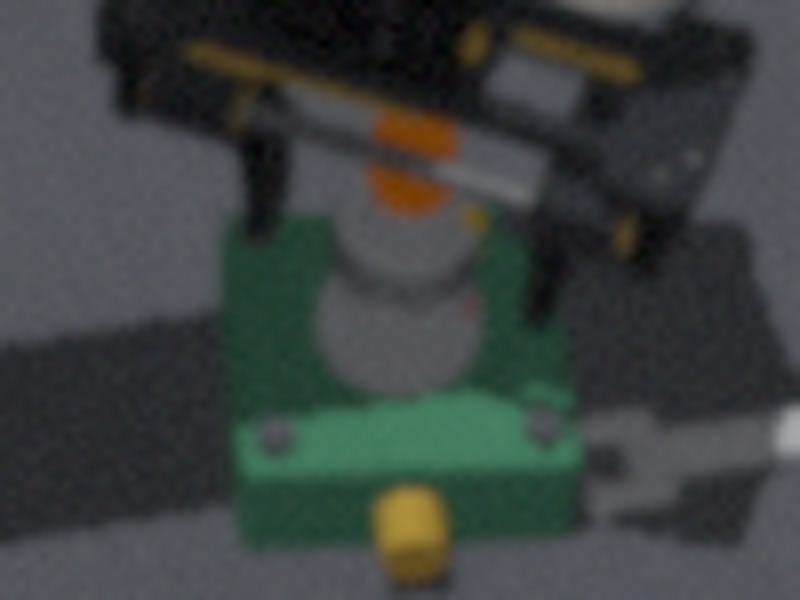

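The sleeve is home (red pin uncovered, underside line higher) and the plug still sits popped in the mouth. I rise to the head and grip it.

>>> carry_out:
  increments: "1 0.0002 -0.0003 -0.008 -0.17 -0.19 0; 1 0.0002 -0.0003 -0.008 -0.17 -0.19 0; 1 0.0002 -0.0003 -0.008 -0.17 -0.19 0; 1 0.0002 -0.0003 -0.007 -0.17 -0.19 0; 0.6 0 0 0 0 0 0; 0.2 0 0 0 0 0 0; 0.2 0 0 0 0 0 0; 0.2 0 0 0 0 0 0; 0.2 0 0 0 0 0 0; 0.2 0 0 0 0 0 0; 0.2 0 0 0 0 0 0"
  force: 20

```text
time_s: 14.42
tool_pos: [0.5927, -0.0479, 0.1859]
tool_rot: [179.9, 0.1, 43.4]
force: [0.3, 0.3, 0.1]
grip_width: 0.0251
```

Run:
```python
from h import *
p=read_camera("wrist");q=read_camera("side");o=get_obs();print(o["time_s"],o["tool_pos"],o["tool_rot"],o["force"],o["wrist_torque"],o["grip_width"])
cv2.imwrite("pics/l_wrist.png",p["img"])
```

```text
14.525 [ 0.59267833 -0.04800467  0.18590033] [1.79931870e+02 6.68089655e-02 4.34394525e+01] [-0.40619588 -0.14192634  0.86544902] [-0.13473646  0.12377461 -0.02779711] 0.025128776503679798
```

View pics/l_wrist.png

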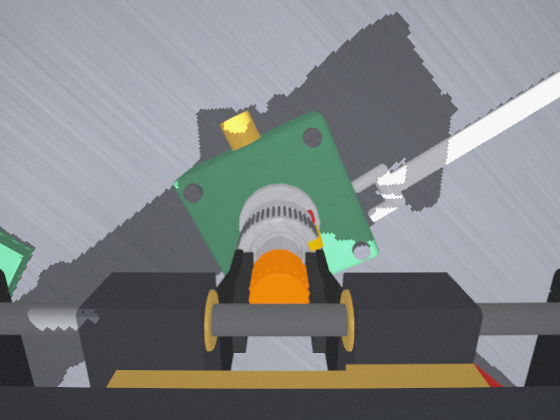

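>>> carry_out:
  increments: "0.2 0 0 -0.005 0 0 0; 0.2 0 0 -0.01 0 0 0; 0.2 0 0 -0.015 0 0 0; 0.2 0 0 -0.02 0 0 0; 0.2 0 0 -0.02 0 0 0; 0.2 0 0 -0.015 0 0 0; 0.2 0 0 0 0 0 0"
  force: 25

```text
time_s: 15.4
tool_pos: [0.593, -0.048, 0.2781]
tool_rot: [179.8, -0.1, 43.4]
force: [-0.3, -0.3, -1.5]
grip_width: 0.0255
```

Run:
```python
from h import *
q=read_camera("side");p=read_camera("top");o=get_obs();print(o["time_s"],o["tool_pos"],o["tool_rot"],o["force"],o["grip_width"],o["qpos"])
crop(q,(270,215),130,100,6,"pics/m_side.png");crop(p,(207,225),80,90,6,"pics/m_top.png")
np.save("m.npy",p,allow_pickle=True)
for m in ms("tray",p)[:3]:
    b=cv2.boxPoints(cv2.minAreaRect(np.argwhere(m["pixels"])[:,::-1].astype(np.float32)));print([np.round(onz(p,x,.02)[:2],3).tolist() for x in b])
for m in ms("fitting1",p):print(onz(p,np.argwhere(m["pixels"]).mean(0)[::-1],.03))
```

```text
15.5 [ 0.59225353 -0.04789826  0.2763312 ] [1.79950534e+02 6.19034170e-02 4.34228875e+01] [ 0.28690064  0.28326183 -1.11022381] 0.025314384676932616 [-24.18420763  12.91171774  30.64363078  93.77561265  -6.68421646
  75.16695607 -39.03831056]
pics/m_side.png origin 205 165 k 6
pics/m_top.png origin 167 180 k 6
tray 23 0.79 [179.3, 186.9, 235.7, 261.5] [206.4 226.9] 3515
tray 23 0.57 [72.6, 240.8, 165.1, 348.5] [118.1 294.6] 6508
tray 23 0.56 [253.3, 264.5, 293.5, 315.4] [271.8 288.6] 1760
[[0.622, 0.378], [0.624, 0.223], [0.42, 0.22], [0.418, 0.372]]
[[0.217, 0.682], [0.476, 0.612], [0.423, 0.414], [0.168, 0.484]]
[[0.403, 0.175], [0.421, 0.074], [0.286, 0.051], [0.269, 0.152]]
fitting1 23 0.59 [198.0, 197.4, 210.1, 206.0] [205.7 200.5] 115
fitting1 23 0.53 [213.3, 195.5, 229.1, 210.3] [221.6 200.6] 121
fitting1 23 0.52 [186.7, 194.6, 195.2, 207.1] [192.5 203.8] 108
[0.58909702 0.30149306 0.03      ]
[0.58899497 0.25662794 0.03      ]
[0.57941797 0.33888413 0.03      ]
```

View pics/m_side.png

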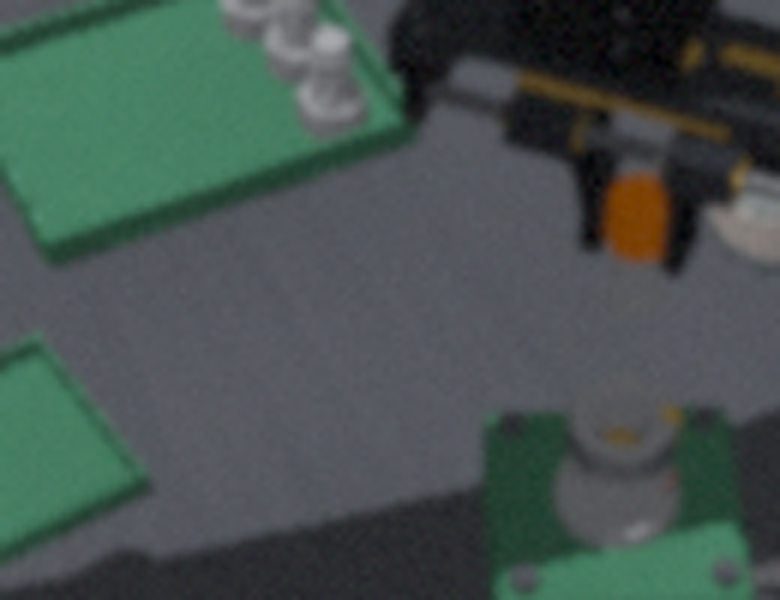

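View pics/m_top.png

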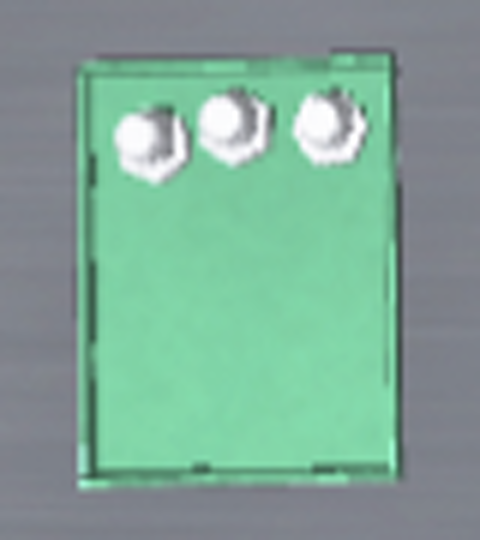

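Run:
```python
from h import *
plan([.475,.30,.22],43.4,14,grip=.2)
```

```text
0.2 0.0110 -0.0238 0.0039 -0.00 0.01 0.00; 0.2 0.0110 -0.0238 0.0039 -0.00 0.01 0.00; 0.2 0.0110 -0.0238 0.0039 -0.00 0.01 0.00; 0.2 0.0110 -0.0238 0.0039 -0.00 0.01 0.00; 0.2 0.0110 -0.0238 0.0039 -0.00 0.01 0.00; 0.2 0.0110 -0.0238 0.0039 -0.00 0.01 0.00; 0.2 0.0110 -0.0238 0.0039 -0.00 0.01 0.00; 0.2 0.0110 -0.0238 0.0039 -0.00 0.01 0.00; 0.2 0.0110 -0.0238 0.0039 -0.00 0.01 0.00; 0.2 0.0110 -0.0238 0.0039 -0.00 0.01 0.00; 0.2 0.0110 -0.0238 0.0039 -0.00 0.01 0.00; 0.2 0.0110 -0.0238 0.0040 -0.00 0.01 0.00; 0.2 0.0110 -0.0238 0.0040 -0.00 0.01 0.00; 0.2 0.0110 -0.0238 0.0040 -0.00 0.01 0.00
```

>>> carry_out:
  increments: "0.2 0.006 -0.012 0 0 0 0; 0.2 0.011 -0.024 0 0 0 0; 0.2 0.011 -0.024 0 0 0 0; 0.2 0.011 -0.024 0 0 0 0; 0.2 0.011 -0.024 0.004 0 0 0; 0.2 0.011 -0.024 0.004 0 0 0; 0.2 0.011 -0.024 0.004 0 0 0; 0.2 0.011 -0.024 0.004 0 0 0; 0.2 0.011 -0.024 0.004 0 0 0; 0.2 0.011 -0.024 0.004 0 0 0; 0.2 0.011 -0.024 0.004 0 0 0; 0.2 0.011 -0.024 0.004 0 0 0; 0.2 0.010 -0.020 0.004 0 0 0; 0.2 0.005 -0.012 0 0 0 0; 0.2 0 0 0 0 0 0; 0.2 0 0 0 0 0 0"

```text
time_s: 17.6
tool_pos: [0.4662, 0.2942, 0.2292]
tool_rot: [-179.4, 1.0, 44.1]
force: [0.2, -0.5, -0.8]
grip_width: 0.0251
```

Run:
```python
from h import *
p=read_camera("wrist");o=get_obs();print(o["time_s"],o["tool_pos"],o["tool_rot"],o["force"],o["grip_width"])
cv2.imwrite("pics/n_wrist.png",p["img"])
plan([.475,.30,.125],43.4,6,grip=.2)
```

```text
17.65 [0.46621112 0.29429158 0.22934127] [-179.41514674    1.00454701   44.04242106] [ 0.6230612  -0.81924339 -2.0015522 ] 0.025717365792085257
0.2 0.0020 0.0005 0.0174 -0.10 0.17 0.11; 0.2 0.0020 0.0005 0.0174 -0.10 0.17 0.11; 0.2 0.0019 0.0004 0.0174 -0.10 0.17 0.11; 0.2 0.0019 0.0004 0.0174 -0.10 0.17 0.11; 0.2 0.0018 0.0004 0.0174 -0.10 0.17 0.11; 0.2 0.0018 0.0003 0.0174 -0.10 0.17 0.11
```

View pics/n_wrist.png

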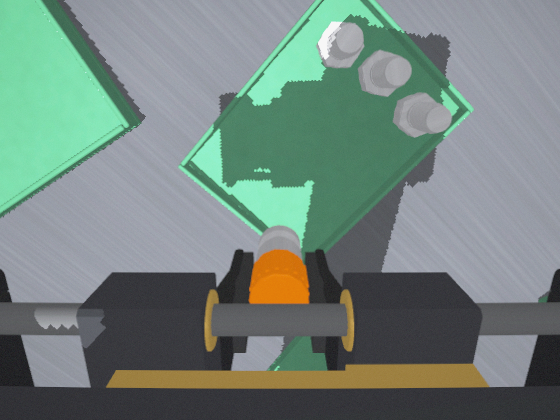

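>>> carry_out:
  increments: "0.2 0.002 0.0005 0.017 -0.1 0.17 0.1; 0.2 0.002 0.0005 0.017 -0.1 0.17 0.1; 0.2 0.002 0.0005 0.017 -0.1 0.17 0.1; 0.2 0.002 0.0004 0.017 -0.1 0.17 0.1; 0.2 0.002 0.0004 0.017 -0.1 0.17 0.1; 0.2 0.002 0.0003 0.014 -0.1 0.17 0.1; 0.2 0 0 0 0 0 0; 0.2 0 0 0 0 0 0"

```text
time_s: 18.65
tool_pos: [0.4776, 0.2941, 0.1217]
tool_rot: [179.8, 0.1, 42.8]
force: [0.7, 0.7, 0.0]
grip_width: 0.0254
```

Run:
```python
from h import *
p=read_camera("wrist");q=read_camera("top");r=read_camera("side");o=get_obs();print(o["time_s"],o["tool_pos"],o["tool_rot"],o["force"],o["grip_width"])
cv2.imwrite("pics/o_wrist.png",p["img"]);crop(r,(235,180),110,90,7,"pics/o_side.png")
plan([.475,.30,.11],43.4,3,grip=.2)
```

```text
18.8 [0.47767072 0.29432273 0.1221033 ] [1.79843788e+02 1.01538112e-01 4.28710902e+01] [ 0.15935122  0.2182548  -1.63951147] 0.025516422667006253
pics/o_side.png origin 180 135 k 7
0.2 0.0006 -0.0020 0.0040 0.05 0.03 -0.18; 0.2 0.0006 -0.0020 0.0040 0.05 0.03 -0.18; 0.2 0.0006 -0.0020 0.0040 0.05 0.03 -0.18
```

View pics/o_wrist.png

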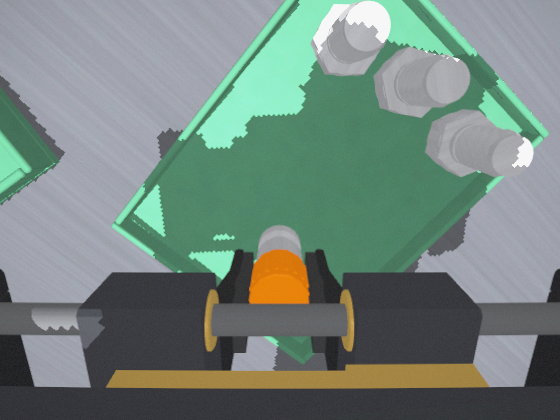

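View pics/o_side.png

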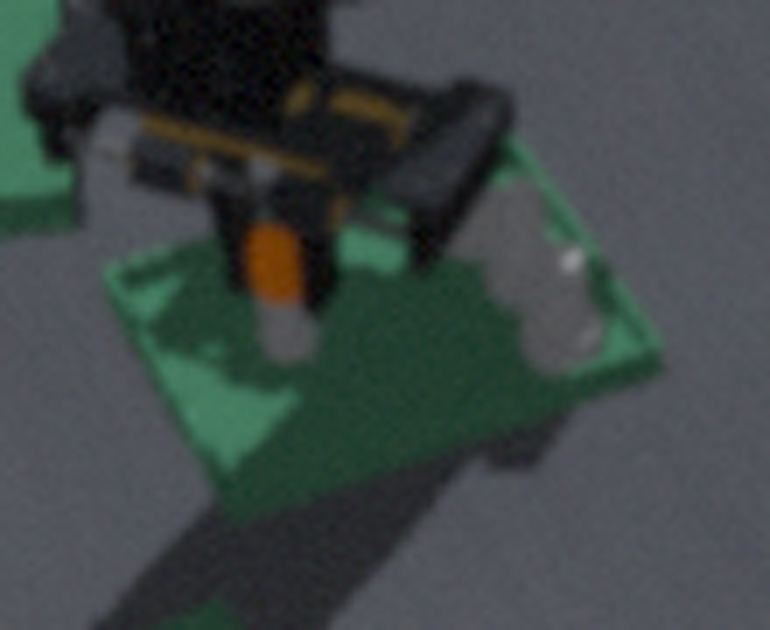

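Run:
```python
from h import *
r=read_camera("side")
a=proj(r,[[.4775,.294,.025],[.4775,.294,.085],[.4775,.294,.052]]);print((a-[180,135])*7)
```

```text
[[284.92258921 336.20652006]
 [275.25440936 232.83633341]
 [280.63044699 290.39496321]]
```

The projected upright plug matches the picture, with the foot about 17 mm above the floor. I lower it slowly.

>>> carry_out:
  increments: "0.2 0 -0.001 0.004 0 0 0; 0.2 0 -0.001 0.004 0 0 0; 0.2 0 0 0.003 0 0 0; 0.2 0 0 0.002 0 0 0; 0.2 0 0 0.0015 0 0 0; 0.2 0 0 0 0 0 0"

```text
time_s: 19.6
tool_pos: [0.4763, 0.2964, 0.1073]
tool_rot: [179.9, 0.0, 42.9]
force: [-0.8, -0.2, -0.5]
grip_width: 0.0253
```

>>> carry_out:
  increments: "0.2 0 0 0.001 0 0 0; 0.2 0 0 0.001 0 0 0; 0.2 0 0 0.0008 0 0 0"

```text
time_s: 19.98
tool_pos: [0.4767, 0.2965, 0.1048]
tool_rot: [179.8, -0.0, 42.9]
force: [-1.2, -1.1, 2.7]
grip_width: 0.0254
```

Contact: +2.7 N (was -1 N in the air) at z = 0.105, as predicted. One more gentle press, then I release and rise.

>>> carry_out:
  increments: "0.2 0 0 0.0006 0 0 0; 0.35 0 0 0 0 0 0; 0.5 0 0 0 0 0 0; 0.7 0 0 0 0 0 0; 0.7 0 0 0 0 0 0; 0.7 0 0 0 0 0 0; 0.7 0 0 -0.01 0 0 0; 0.7 0 0 -0.02 0 0 0; 0.7 0 0 -0.03 0 0 0; 0.7 0 0 -0.03 0 0 0; 0.7 0 0 -0.03 0 0 0; 0.7 0 0 -0.03 0 0 0; 0.7 0 0 0 0 0 0; 0.7 0 0 0 0 0 0"

```text
time_s: 21.72
tool_pos: [0.4767, 0.2966, 0.2632]
tool_rot: [179.8, -0.2, 42.9]
force: [-0.5, 0.7, 0.1]
grip_width: 0.061
```

Run:
```python
from h import *
p=read_camera("wrist");r=read_camera("side");o=get_obs();print(o["time_s"],o["tool_pos"],o["tool_rot"],o["force"],o["grip_width"])
cv2.imwrite("pics/q_wrist.png",p["img"]);crop(r,(265,205),160,120,5,"pics/q_side.png")
a=proj(r,[[.4767,.2965,.004],[.4767,.2965,.064]]);print((a-[185,145])*5)
for m in ms("plug_head",r): print(onz(r,np.argwhere(m["pixels"]).mean(0)[::-1],.051))
```

```text
21.825 [0.47675236 0.29656272 0.26288363] [179.82411281  -0.22317161  42.85375524] [-0.2015673   0.05083411  0.03466269] 0.06086601298238437
pics/q_side.png origin 185 145 k 5
[[178.16551285 212.75400997]
 [171.30919507 140.32689727]]
plug_head 30 0.68 [285.2, 325.0, 300.5, 342.3] [293.2 331.3] 234
plug_head 30 0.51 [212.0, 173.1, 227.6, 190.4] [220.5 180.4] 170
[ 0.45155873 -0.2569618   0.051     ]
[0.47309944 0.27890382 0.051     ]
```

View pics/q_wrist.png

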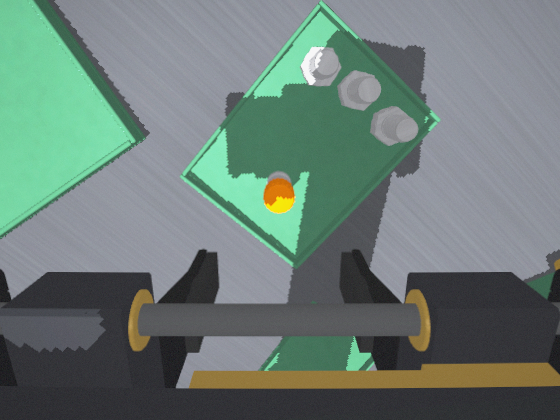

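View pics/q_side.png

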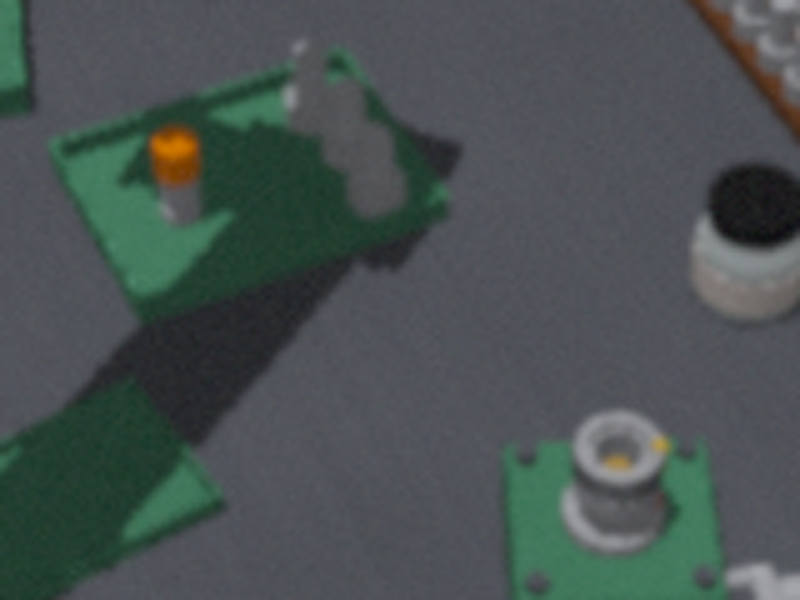

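The plug stands upright in the empty half of the green tray, at wrist (279,192) and side crop (177,175). The sleeve is home, the fittings are untouched and the gripper is clear.

Run:
```python
from cell import *
print(sign_off())
```

```text
the job is handed in; nothing more can be done
None
```

The plug is out of the coupler and standing upright on the floor of the green tray, in its empty half at about (0.477, 0.297). I handed the job in at about 22 s of the 67 s allowed.

1. **Sleeve turned:** I gripped the sleeve by its side and turned it about 45° counter-clockwise. The last few degrees were under light pressure (about 8 N) until the notch dropped over the pin.
2. **Sleeve drawn back:** I drew it back 11 mm with at most about 13 N, and the plug popped up.
3. **Sleeve released:** I opened the fingers with the tool still, so the sleeve sprang home by itself while the plug sat in the mouth.
4. **Plug moved:** I lifted the plug straight up and carried it to the tray that measured about 200 x 150 with the three fittings. I lowered it until it touched (about 3 N at the predicted height), released it and backed off.

**Last checks:** The wrist and side pictures show the plug upright where its projected position says it should be. They also show the sleeve home and the fittings standing in place. The tool force was near zero and the gripper was clear.

**One disagreement:** In the last side picture the network's top "plug_head" hit was at pixel (293,331). That is where the red bin's ferrules stand, so I took it as false without a closer look. Its second hit, at (220,180), is the plug. It came out about 18 mm off in y, because I used the whole visible outline at the head's height.

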